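Hold up the notched finish sample over the light panel, label end up

ROBOT

A 6-joint arm with a two-finger parallel gripper is mounted at the origin on the work surface. World frame = base frame: x ahead of the robot, y to its left, z up, the work surface at z = 0. Lengths are in m, angles in rad, forces in N, time in s.
With the tool pointing down it reaches from about 0.325 to 0.875 m from the base axis. Payload 4.4 kg.
Tool frame: the origin (TCP) lies at the very end of the fingers, on their centre line; the grasp point (between the pads) lies env.hold_point_z behind it (env.hold_point_z is the distance from the TCP to the grasp point, in m); z points along the fingers, y is the line along which they close (so a half turn about z gives the same grasp; the last joint's range is limited). The gripper opens to 85 mm and grips with 20 to 120 N. Pads are 22 mm wide; open, the fingers measure 114 mm over their backs; the gripper's body (76 mm by 85 mm) begins 54 mm behind the grasp point. The pads swing forward as they close: fully open they stand 13 mm farther back than shut.
Start: joints at [1.183, 0.207, 1.542, -0, 1.393, -0.15], TCP at [0.135, 0.559, 0.231] pointing down, gripper open.
Joint ranges: [-2.73, 2.73], [-0.86, 2.22], [0.23, 2.46], [-1.11, 4.25], [0.08, 2.63], [-2.82, 2.82]. Speed limits (rad/s): [2.79, 2.79, 3.14, 3.14, 3.14, 3.14].

INTERFACE

Orientations are given as [roll, pitch, yaw] about the fixed x, y, z axes, in that order (R = Rz(yaw) Ry(pitch) Rx(roll)).
In Python, from cell import env, cams, nets gives the robot as it stands.
- The arm moves only by the tool move_arm, never from a script. Its argument "plan" is a list of rows, each a list of 7 numbers: the shift along the tool's x, y, z in units of 30 mm (1.0 is 30 mm), then the turn, a rotation vector about the tool's x, y, z in units of 5 degrees (1.0 is 5 degrees), then the opening, from -1 (shut) to 1 (fully open), so that 0 is half open. In form: [[tx, ty, tz, rx, ry, rz, gripper], ...]. A call has 1 to 8 rows; each row shifts and turns the commanded pose from where the row before left it, along the tool's axes as they then stand; what a row does not reach is not made up. A row lasts 1/10 s, in which the tool goes at most 50 mm and 8.59 degrees, less where a joint would pass 70% of its speed; a pose out of reach is approached as far as the arm can. A call is refused whole if a number of a shift passes 1 or a number of a turn 1, either way. A call with a gripper value outside its range is refused whole. The fingers move at their own pace and stop on an object; "squeeze" is the grip in N (left out, the last holds). Time passes only in rows, so rows that do not move let the fingers close. It gives the time, the measured TCP pose, the force, the opening and the grip force at its end, in the units of the state.
- env.observe(): the state, without advancing time (a new reading comes with each control period).
- cams.read_camera(name): name is "scene" or "top" or "wrist"; returns the picture (384x512x3 uint8, red, green, blue); there is no depth.
- cams.camera_model(name): a dict with "K" (3x3 intrinsics, pixels), "R" (3x3) and "t" (3): a world point X has camera coordinates R X + t; the wrist camera has in their place "hand_eye" (4x4, takes a point from camera to tool coordinates, whose origin is the TCP and whose axes are the flange's). Camera axes: x right, y down, z forward; pixel columns grow to the right and rows downward; lengths in m; the calibration is good to about 2 mm. A picture is of the moment at which its call begins: read the wrist's pose just before it. camera_model takes no time and is no camera call.
- env.sign_off(): hands the job in; it is judged then, once.
Trained networks look in the newest picture that a camera, given by its name, has taken for a name from the list of things; names that differ only in an ending like _2 or _b are one class to them, and where a whole thing is asked for, a point or a joint stands for the part that bears it (a point fixed in the world has none). Each returns a list of dicts, best first, with "conf" (0 to 1); they miss things now and then, are a little off and sometimes report something else, mostly with a low value. They report only what shows in the picture. A call takes as long as a camera call. They do not tell look-alikes from the thing itself.
- nets.boxes_of(camera, label): "pixel" ([row, column] in pixels, amid what is visible of it).
- nets.outline_of(camera, label): "region" (384x512 bool, what is visible of it) and "pixel" ([row, column] in pixels, amid what is visible of it).
- nets.mark_of(camera, label): "pixel" ([row, column] in pixels: a listed point, or the origin of a listed thing).
The state is a dict: "t": time; "joint_pos": joint angles; "dq": joint speeds; "tau": joint torques, N m; "ee_pos": TCP position; "ee_rot": TCP orientation; "ft_force": force on the tool from outside, world axes, zero at the start; "ft_torque": the same for the moment, N m; "opening": finger opening in m; "grasp_force": force on a finger pad.
Only numpy, scipy, OpenCV 4.12 (cv2) and the standard library are available. Lean on these libraries where they do the work, as an engineer would, in place of code of your own. Each camera call takes 0.05 s, during which the arm holds its last target. There are 200 camera calls.

TASK

One of the three clear plates standing in the wooden rack is a finish sample: a small square notch at a top corner marks its frosted label end. Draw that plate out of the rack without disturbing the other two, and hold it above the middle of the flat light panel, about 18 cm up, sloping at about 45 degrees with the frosted label end uppermost. Finish while still holding it there, still and clear of everything else; leave the tin and the screwdriver alone.

Things in the scene. Friction and masses are not known exactly. Their poses are not given: they have to be found in the camera images.
- plate_center (a point): the sample plate, clear acrylic, 130 long, 6 thick, 70 mm high, about 65 g, upright on its long edge in a rack slot, its top 75 mm above the bench. This point is its centre, 40 mm up. x axis: along the plate to its frosted label end (any yaw); y: across its thickness; z: up to its top edge. The last 40 mm at +x are frosted; the top corner there has an 18 x 18 mm notch
- plate_notch (a point): the middle of the notch of the sample plate: 56 mm from the plate's centre towards its frosted end and 26 mm above its centre
- blank_a_center (a point): a plain clear acrylic plate of the same size (130 x 6 x 70 mm), no notch and no frosting, standing in another slot; this point is its centre. Leave it in its slot
- blank_b_center (a point): a plain clear acrylic plate of the same size (130 x 6 x 70 mm), no notch and no frosting, standing in another slot; this point is its centre. Leave it in its slot
- rack: wooden rack fixed to the bench at any yaw, 150 mm long (x, along the slots), 190 mm wide (y); origin at the centre of its underside. Three slots at y = -70, 0, 70 mm, 7.6 mm wide, floor 5 mm and lips' tops 19 mm above the bench: plates stand 56 mm proud, to be pinched across their thickness from above. Which plate is in which slot varies
- panel_top (a point): the middle of the top face of the flat light panel, white with a slim aluminium frame, 160 x 120 mm, 11 mm high, fixed to the bench; it may be left or right of the rack
- tin: closed tin, 70 mm across and 100 mm high, standing free on the bench beyond the work; origin at the centre of its underside. Leave it alone
- screwdriver: screwdriver lying free on the bench at the right of the work, about 200 mm long, along its x axis. Leave it alone
Mind the look-alikes: they are no part of the job. Several things have the shape of the rack; the one meant has the colours described above.

How it is judged:
By the outcome, as a careful person would: the job done as asked, in the order asked, and still so for the second after the job is handed in, while the arm keeps its last pose, push and grip.
It also fails if it takes over 32 s, if anything falls off the work surface, if the arm or the gripper's body presses on something with over 40 N, if the wrist force passes 120 N, or if a joint passes its speed limit or range.

## Working session

There is one attempt and no reset: what is moved stays moved. The work goes in short steps, Python scripts to look and compute and a tool call to move; the robot and the scene stay as the last step left them, time stands still between calls to the robot, and variables do not carry over. Pictures are saved under pics/ and viewed, at most 10 in all, crops included, and the job is handed in when it is done.

Besides the shell and the picture viewer there is one more tool, called as a command line: name --pt "numbers of a row" for each row, then --argument value for the rest. move_arm: Moves the arm, as the interface text tells. Its arguments: {"type":"object","properties":{"plan":{"type":"array"},"squeeze":{"type":"number"}},"required":["plan"]}

```bash
mkdir -p pics; cat > h.py <<'E'
import numpy as np, cv2
from cell import env, cams, nets
def save(n,f):
    im=cams.read_camera(n); cv2.imwrite('pics/'+f,im[:,:,::-1]); return im
def ray(cam,px):
    m=cams.camera_model(cam); K,R,t=map(np.array,(m['K'],m['R'],m['t']))
    d=R.T@np.linalg.inv(K)@np.array([px[1],px[0],1.]); return -R.T@t,d
def onz(cam,px,z):
    o,d=ray(cam,px); return o+d*(z-o[2])/d[2]
def tri(a,b):
    A=[];B=[]
    M=np.zeros((3,3));v=np.zeros(3)
    for o,d in (a,b):
        d=d/np.linalg.norm(d);P=np.eye(3)-np.outer(d,d);M+=P;v+=P@o
    return np.linalg.solve(M,v)
def proj(cam,X):
    m=cams.camera_model(cam); c=np.array(m['R'])@X+np.array(m['t']);p=np.array(m['K'])@c;return p[1]/p[2],p[0]/p[2]
E
python3 - <<'E'
from h import *
np.set_printoptions(precision=4,suppress=True)
a=save('top','top1.png');b=save('scene','scene1.png')
cv2.imwrite('pics/both1.png',cv2.resize(np.hstack([a,b]),(800,300))[:,:,::-1])
Z=dict(plate_center=.04,plate_notch=.066,blank_a_center=.04,rack=0,panel_top=.011,tin=0,screwdriver=.01)
for l,z in Z.items():
    for c in('top','scene'):
        for r in nets.mark_of(c,l)[:4]: print(l,c,np.round(r['pixel'],1),round(r['conf'],2),onz(c,r['pixel'],z))
s=env.observe();print(s['t'],s['ee_pos'],s['ee_rot'],env.hold_point_z)
E
```

```text
plate_center top [203.9 285.8] 0.59 [ 0.4446 -0.1524  0.04  ]
plate_center top [189.7 310.5] 0.15 [ 0.4763 -0.2097  0.04  ]
plate_center scene [181.7 234.5] 0.93 [ 0.4493 -0.1459  0.04  ]
plate_notch top [183.2 273.6] 0.51 [ 0.4917 -0.124   0.066 ]
plate_notch scene [194.  212.5] 0.69 [ 0.5021 -0.2097  0.066 ]
plate_notch scene [190.7 245.4] 0.63 [ 0.5056 -0.1242  0.066 ]
blank_a_center top [167.6 332.2] 0.82 [ 0.5264 -0.2605  0.04  ]
blank_a_center scene [210.8 191.7] 0.77 [ 0.5273 -0.2684  0.04  ]
rack top [ 64.4 323. ] 0.94 [ 0.7797 -0.2511  0.    ]
rack top [298.4 333.1] 0.93 [ 0.2155 -0.2653  0.    ]
rack top [185.2 304.3] 0.84 [ 0.4879 -0.2008  0.    ]
rack scene [311.6 209.2] 0.95 [ 0.7903 -0.2538  0.    ]
rack scene [202.2 214. ] 0.89 [ 0.4788 -0.2081  0.    ]
rack scene [137.7 184.6] 0.67 [ 0.2162 -0.2698  0.    ]
rack scene [225.  138.9] 0.56 [ 0.5204 -0.4114  0.    ]
panel_top top [172.1 135.7] 0.73 [0.5247 0.2007 0.011 ]
panel_top scene [196.5 360.5] 0.76 [0.5348 0.1869 0.011 ]
tin top [ 69.8 219.6] 0.6 [ 0.77   -0.0007  0.    ]
tin scene [286.1 316.6] 0.97 [ 0.7689  0.0052 -0.    ]
screwdriver top [169.7 386.8] 0.69 [ 0.5216 -0.3968  0.01  ]
screwdriver scene [227.5 140.3] 0.55 [ 0.5361 -0.4059  0.01  ]
0.8 [0.1349 0.559  0.2313] [ 3.1415 -0.      2.9048] 0.0187
```

View pics/top1.png

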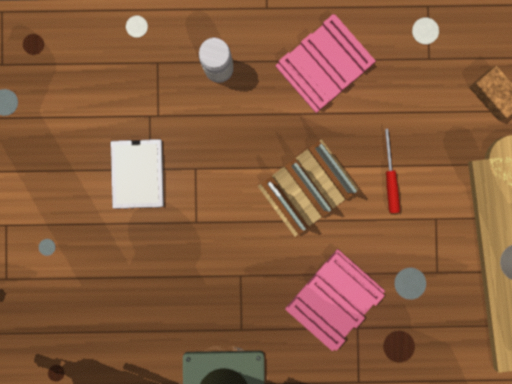

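View pics/scene1.png

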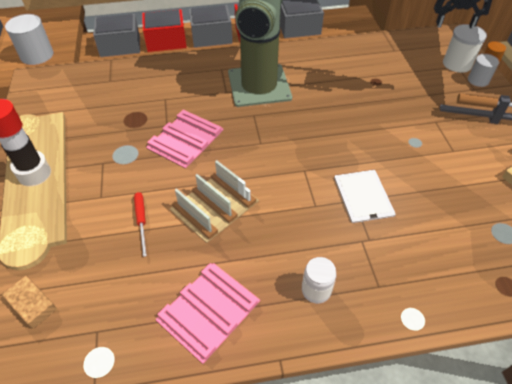

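The top view shows the wooden rack at about (185,305), with the left plate from (270,183) to (305,230) brighter at its upper-left end. The panel is at (173,136). The pink racks are look-alikes. I'll check the notch in an enlarged crop.

```bash
python3 - <<'E'
from h import *
a=cv2.imread('pics/top1.png')[135:240,255:365];b=cv2.imread('pics/scene1.png')[155:245,160:265]
r=lambda i:cv2.resize(i,(400,400),interpolation=cv2.INTER_CUBIC)
cv2.imwrite('pics/crop1.png',np.hstack([r(a),r(b)]))
# rack orientation from wooden rack outline
for c in('top',):
    for n in nets.outline_of(c,'rack')[:4]:
        p=n['pixel']
        if abs(p[0]-186)<15:
            ys,xs=np.nonzero(n['region']); W=np.array([onz(c,(y,x),.012)[:2] for y,x in zip(ys,xs)],np.float32)
            print(p,cv2.minAreaRect(W))
    for n in nets.outline_of(c,'plate_center')[:3]:
        ys,xs=np.nonzero(n['region']); W=np.array([onz(c,(y,x),.06)[:2] for y,x in zip(ys,xs)],np.float32)
        print('pl',n['pixel'],n['conf'],cv2.minAreaRect(W))
    for n in nets.outline_of(c,'panel_top')[:1]:
        ys,xs=np.nonzero(n['region']); W=np.array([onz(c,(y,x),.011)[:2] for y,x in zip(ys,xs)],np.float32)
        print('panel',n['pixel'],n['conf'],cv2.minAreaRect(W))
E
```

```text
Traceback (most recent call last):
  File "h.py", line 9, in onz
    o,d=ray(cam,px); return o+d*(z-o[2])/d[2]
        ~~~^^^^^^^^
  File "h.py", line 6, in ray
    m=cams.camera_model(cam); K,R,t=map(np.array,(m['K'],m['R'],m['t']))
ValueError: time passes only in moves, steps and waits
```

View pics/crop1.png

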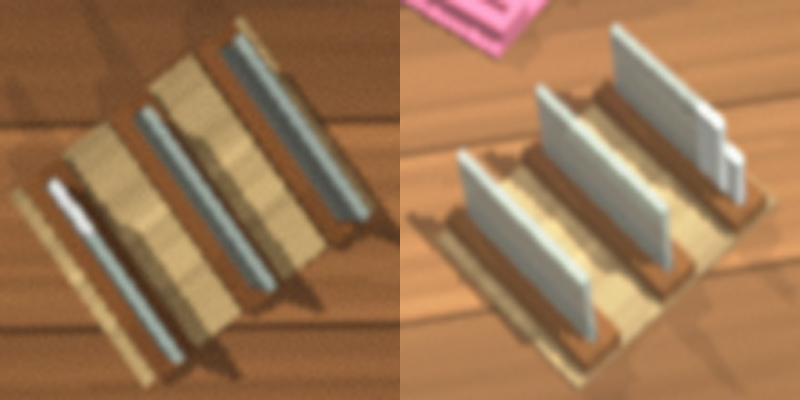

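The crop settles it. The left plate (top view) has the white frosted, notched end pointing away from the robot (+x+y). In the scene crop the notch is at its lower-right end.

```bash
cat >> h.py <<'E'
CM={c:cams.camera_model(c) for c in('top','scene','wrist')}
def ray(cam,px):
    m=CM[cam]; K,R,t=map(np.array,(m['K'],m['R'],m['t']))
    d=R.T@np.linalg.inv(K)@np.array([px[1],px[0],1.]); return -R.T@t,d
def proj(cam,X):
    m=CM[cam]; c=np.array(m['R'])@X+np.array(m['t']);p=np.array(m['K'])@c;return p[1]/p[2],p[0]/p[2]
E
python3 - <<'E'
from h import *
np.set_printoptions(precision=4,suppress=True)
def rect(n,z):
    ys,xs=np.nonzero(n['region']); W=np.array([onz('top',(y,x),z)[:2] for y,x in zip(ys,xs)],np.float32)
    return cv2.minAreaRect(W)
for l,z in(('rack',.012),('plate_center',.06),('blank_a_center',.06),('panel_top',.011)):
    for n in nets.outline_of('top',l)[:3]: print(l,n['pixel'],round(n['conf'],2),rect(n,z))
k=400/110;k2=400/105
# top edge ends of sample plate from crops, (col,row)
for n,u,v in(('far',53,182),('near',181,360)):
    px=(135+v/k2,255+u/k); print(n,onz('top',px,.072))
print(onz('scene',(155+25/(400/90),160+215/(400/105)),.075))
s=env.observe();print(s['t'])
E
```

```text
rack [300.2, 332.7] 0.77 ((0.2140800952911377, -0.26825281977653503), (0.15623627603054047, 0.18857991695404053), 47.59822082519531)
rack [187.8, 303.2] 0.76 ((0.4813912808895111, -0.207161545753479), (0.14995235204696655, 0.1879645437002182), 35.50595474243164)
plate_center [205.7, 284.9] 0.47 ((0.4408923387527466, -0.15034782886505127), (0.12619149684906006, 0.00945497490465641), 35.68710708618164)
blank_a_center [165.6, 332.0] 0.86 ((0.5207951068878174, -0.2631189227104187), (0.13137775659561157, 0.01856483705341816), 35.61220169067383)
panel_top [169.0, 133.7] 0.63 ((0.5215363502502441, 0.198492169380188), (0.16038104891777039, 0.12352330982685089), 2.356390953063965)
far [ 0.4925 -0.1149  0.072 ]
near [ 0.3884 -0.1909  0.072 ]
[ 0.3963 -0.1867  0.075 ]
1.05
```

move_arm --pt "-0.99 0.18 0.04 0 0 0.82 0" --pt "-0.99 0.18 0.04 0 0 0.82 0" --pt "-0.99 0.18 0.04 0 0 0.82 0" --pt "-0.99 0.18 0.04 0 0 0.82 0" --pt "-0.99 0.18 0.04 0 0 0.82 0" --pt "-0.99 0.18 0.04 0 0 0.82 0" --pt "-0.99 0.18 0.04 0 0 0.82 0" --pt "-0.99 0.18 0.04 0 0 0.82 0"

```text
t: 1.85
ee_pos: [0.3632, 0.4864, 0.2216]
ee_rot: [3.141, -0.0, 2.329]
ft_force: [-1.3, -0.2, -0.5]
opening: 0.0426
grasp_force: 0.0
```

move_arm --pt "-0.99 0.18 0.04 0 0 0.82 0" --pt "-0.99 0.18 0.04 0 0 0.82 0" --pt "-0.99 0.18 0.04 0 0 0.82 0" --pt "-0.99 0.18 0.04 0 0 0.82 0" --pt "-0.99 0.18 0.04 0 0 0.82 0" --pt "-0.99 0.18 0.04 0 0 0.82 0" --pt "-0.99 0.18 0.04 0 0 0.82 0" --pt "-0.99 0.18 0.04 0 0 0.82 0"

```text
t: 2.65
ee_pos: [0.5146, 0.3022, 0.2121]
ee_rot: [3.141, -0.0, 1.757]
ft_force: [0.4, 0.3, 0.0]
opening: 0.0427
grasp_force: 0.0
```

move_arm --pt "-0.99 0.18 0.04 0 0 0.82 0" --pt "-0.99 0.18 0.04 0 0 0.82 0" --pt "-0.99 0.18 0.04 0 0 0.82 0" --pt "-0.99 0.18 0.04 0 0 0.82 0" --pt "-0.99 0.18 0.04 0 0 0.82 0" --pt "-0.99 0.18 0.04 0 0 0.82 0" --pt "-0.99 0.18 0.04 0 0 0.82 0" --pt "-0.99 0.18 0.04 0 0 0.82 0"

```text
t: 3.45
ee_pos: [0.5421, 0.0654, 0.2026]
ee_rot: [3.141, -0.0, 1.184]
ft_force: [1.2, -0.5, -0.4]
opening: 0.0427
grasp_force: 0.0
```

move_arm --pt "-0.99 0.18 0.04 0 0 0.82 0" --pt "-0.99 0.18 0.04 0 0 0.82 0" --pt "-0.99 0.18 0.04 0 0 0.82 0" --pt "-0.99 0.18 0.04 0 0 0.82 0" --pt "-0.99 0.18 0.04 0 0 0.82 0" --pt "-0.99 0.18 0.04 0 0 0.82 0" --pt "-0.99 0.18 0.04 0 0 0.82 0" --pt "0 0 0 0 0 0 0"

```text
t: 4.25
ee_pos: [0.4554, -0.1266, 0.1939]
ee_rot: [-3.141, 0.001, 0.682]
ft_force: [-0.9, 0.4, -1.1]
opening: 0.0423
grasp_force: 0.0
```

```bash
cat >> h.py <<'E'
from scipy.spatial.transform import Rotation as Ro
def wset():
    s=env.observe(); T=np.eye(4);T[:3,:3]=Ro.from_euler('xyz',s['ee_rot']).as_matrix();T[:3,3]=s['ee_pos']
    C=T@np.array(CM['wrist']['hand_eye']); CM['wrist']['R']=C[:3,:3].T; CM['wrist']['t']=-C[:3,:3].T@C[:3,3]; return T
E
python3 - <<'E'
from h import *
np.set_printoptions(precision=4,suppress=True)
T=wset(); im=save('wrist','w1.png')
u=np.array([np.cos(.6213),np.sin(.6213),0]);c=np.array([.4408,-.1503,.075])
for l,z in(('plate_center',.04),('plate_notch',.066)):
    for r in nets.mark_of('wrist',l)[:2]: print(l,np.round(r['pixel'],1),round(r['conf'],2),onz('wrist',r['pixel'],z))
for n in nets.outline_of('wrist','plate_center')[:2]:
    ys,xs=np.nonzero(n['region']);W=np.array([onz('wrist',(y,x),.075)[:2] for y,x in zip(ys,xs)],np.float32)
    print(n['conf'],n['pixel'],cv2.minAreaRect(W))
for k in(-.065,0,.047,.065): print(k,proj('wrist',c+k*u))
E
```

```text
plate_center [196.1 265.2] 0.89 [ 0.4444 -0.1513  0.04  ]
plate_notch [150.  270.9] 0.8 [ 0.4905 -0.1189  0.066 ]
0.62 [196.1, 267.4] ((0.4441725015640259, -0.14722755551338196), (0.13860756158828735, 0.009011580608785152), 35.607845306396484)
-0.065 (np.float64(266.13671676107157), np.float64(259.0975823904572))
0 (np.float64(209.88871047215576), np.float64(263.3791824645594))
0.047 (np.float64(163.7836924968915), np.float64(266.8886979372577))
0.065 (np.float64(144.72743546673135), np.float64(268.33926084420506))
```

View pics/w1.png

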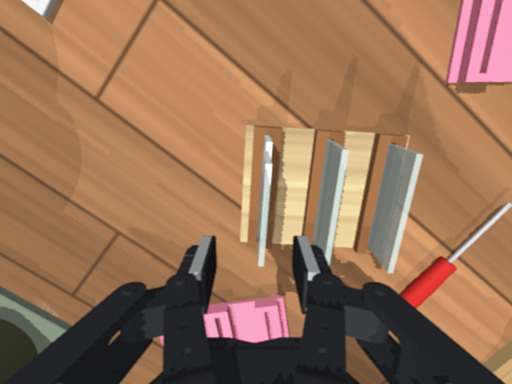

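The wrist view shows the plate's top edge from (265,262) to (137,268), with the white frosted end at the top, close to my estimate. Next I centre over it and go lower.

move_arm --pt "-0.41 0.17 0.5 0 0 0 0" --pt "-0.4 0.16 0.6 0 0 0 0" --pt "0 0 0.6 0 0 0.35 0" --pt "0 0 0.6 0 0 0.35 0" --pt "0 0 0.5 0 0 0 0" --pt "0 0 0 0 0 0 0"

```text
t: 5.05
ee_pos: [0.4433, -0.1457, 0.108]
ee_rot: [-3.137, 0.002, 0.627]
ft_force: [-0.2, -0.0, -0.0]
opening: 0.0427
grasp_force: 0.0
```

```bash
python3 - <<'E'
from h import *
np.set_printoptions(precision=4,suppress=True)
T=wset(); im=save('wrist','w2.png'); s=env.observe(); print(s['ee_pos'],s['ee_rot'],s['t'])
for l,z in(('plate_center',.04),('plate_notch',.066)):
    for r in nets.mark_of('wrist',l)[:2]: print(l,np.round(r['pixel'],1),round(r['conf'],2),onz('wrist',r['pixel'],z))
# reproject line of tool x-axis at plate-top height through TCP
for k in(-.05,0,.03,.06): print(k,proj('wrist',np.array([*(T[:3,3]+k*T[:3,0])[:2],.075])))
cv2.imwrite('pics/w2b.png',cv2.resize(im[:,:,::-1],(800,600),interpolation=cv2.INTER_CUBIC))
E
```

```text
[ 0.4442 -0.1463  0.1092] [-3.1392  0.001   0.6273] 5.1
plate_center [210.2 257.9] 0.95 [ 0.4404 -0.1512  0.04  ]
plate_center [191.1 335.4] 0.41 [ 0.4891 -0.1907  0.04  ]
plate_notch [143.  263.2] 0.87 [ 0.489  -0.1197  0.066 ]
-0.05 (np.float64(284.36558829866044), np.float64(254.2897580401188))
0 (np.float64(222.28363557053038), np.float64(254.27196214241235))
0.03 (np.float64(179.8156368333801), np.float64(254.259788618093))
0.06 (np.float64(132.63766609160808), np.float64(254.2462649722601))
```

View pics/w2b.png

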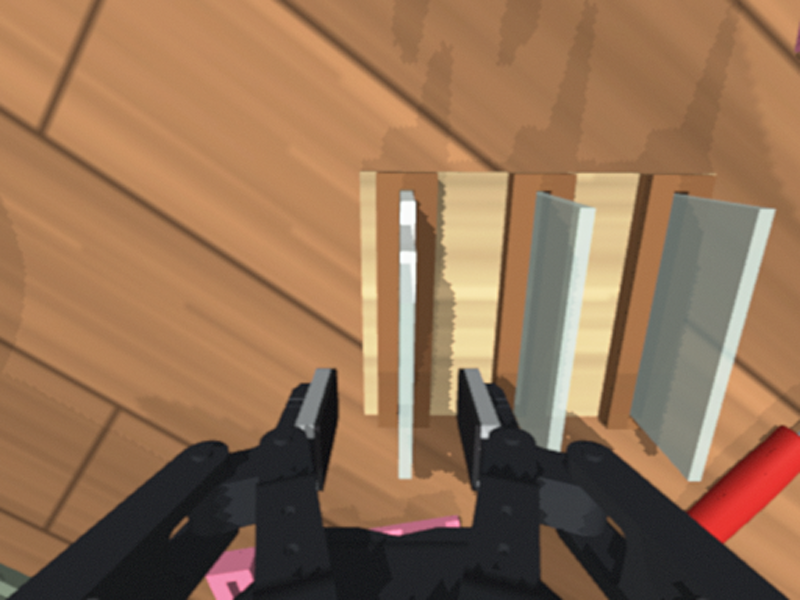

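The plate's top edge lies about 4 mm towards tool +y from the grip axis and is parallel to it, with its centre about 4 mm back along tool −x. I'll correct both and descend.

move_arm --pt "-0.13 0.13 0.1 0 0 0 0" --pt "0 0 0.5 0 0 0 0" --pt "0 0 0.6 0 0 0 0" --pt "0 0 0.6 0 0 0 0" --pt "0 0 0.5 0 0 0 0" --pt "0 0 0.1 0 0 0 0" --pt "0 0 0 0 0 0 0"

```text
t: 5.9
ee_pos: [0.4438, -0.1533, 0.0382]
ee_rot: [3.142, 0.0, 0.625]
ft_force: [0.5, 0.1, 0.0]
opening: 0.0426
grasp_force: 0.0
```

```bash
python3 - <<'E'
from h import *
np.set_printoptions(precision=4,suppress=True)
T=wset(); im=save('wrist','w3.png'); s=env.observe(); print(s['ee_pos'],s['ee_rot'],s['t'])
for k in(-.05,0,.03,.06): print(k,proj('wrist',T[:3,3]+k*T[:3,0]-(.075-T[2,3])*T[:3,2]))
cv2.imwrite('pics/w3b.png',cv2.resize(im[:,:,::-1],(800,600),interpolation=cv2.INTER_CUBIC))
E
```

```text
[ 0.4442 -0.1535  0.0388] [ 3.1404 -0.0005  0.6254] 5.95
-0.05 (np.float64(372.1581774528476), np.float64(254.00978118156993))
0 (np.float64(288.41283971306035), np.float64(253.94798166411027))
0.03 (np.float64(227.19627231607564), np.float64(253.90280715735227))
0.06 (np.float64(155.06295117298947), np.float64(253.84957667838216))
```

View pics/w3b.png

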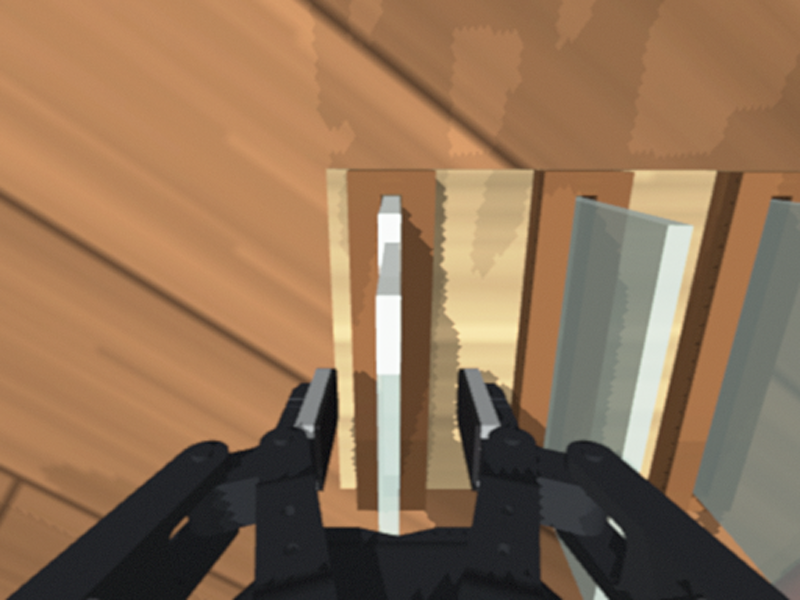

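The plate shows between the fingers at column 388 of 800, and the grip axis is at 397. At 4 px/mm that's 2.1 mm too far along +y. The notch step puts its centre right along x. I'll fix the y offset and close.

move_arm --pt "0 -0.07 0.04 0 0 0 0" --pt "0 0 0 0 0 0 -0.6" --pt "0 0 0 0 0 0 -0.75" --pt "0 0 0 0 0 0 -0.75" --squeeze 30

```text
t: 6.35
ee_pos: [0.4427, -0.1514, 0.0373]
ee_rot: [3.141, -0.0, 0.626]
ft_force: [0.4, -0.4, -0.1]
opening: 0.0105
grasp_force: 0.0
```

```bash
python3 - <<'E'
from h import *
T=wset(); im=save('wrist','w4.png'); s=env.observe(); print(s['ee_pos'],s['ee_rot'],s['t'],s['opening'],s['grasp_force'])
cv2.imwrite('pics/w4b.png',cv2.resize(im[:,:,::-1],(800,600),interpolation=cv2.INTER_CUBIC))
E
```

```text
[ 0.44260674 -0.15136233  0.03716719] [ 3.14105702e+00 -2.18060534e-04  6.25481539e-01] 6.4 0.010594890266190472 0.0
```

View pics/w4b.png

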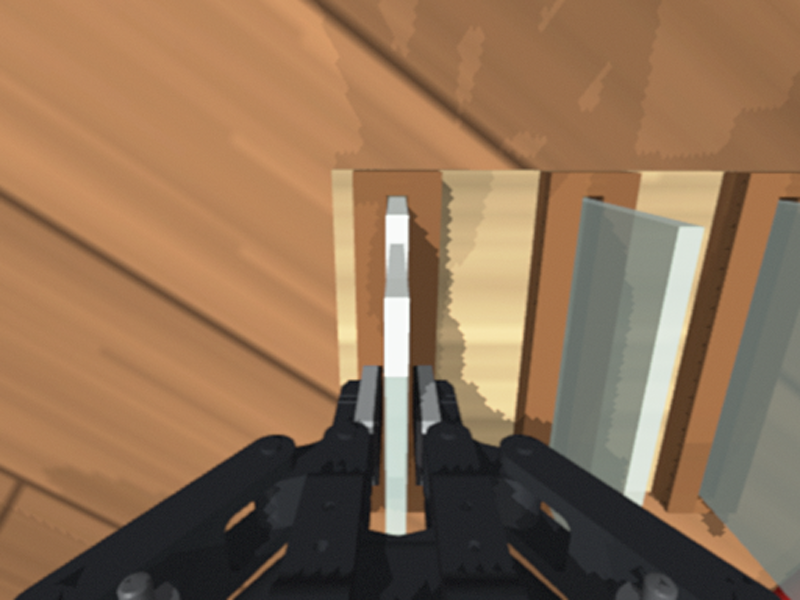

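The plate (columns 385–409) is centred between the pads (378 and 417). Closing now.

move_arm --pt "0 0 0 0 0 0 -0.9" --pt "0 0 0 0 0 0 -1" --pt "0 0 0 0 0 0 -1" --pt "0 0 0 0 0 0 -1" --pt "0 0 0 0 0 0 -1" --squeeze 40

```text
t: 6.9
ee_pos: [0.4427, -0.1514, 0.0371]
ee_rot: [3.141, -0.0, 0.625]
ft_force: [0.8, -0.3, 4.0]
opening: 0.006
grasp_force: 39.4
```

move_arm --pt "0 0 -0.1 0 0 0 -1" --pt "0 0 -0.2 0 0 0 -1" --pt "0 0 -0.3 0 0 0 -1" --pt "0 0 -0.3 0 0 0 -1"

```text
t: 7.3
ee_pos: [0.4422, -0.1511, 0.0645]
ee_rot: [-3.141, 0.0, 0.625]
ft_force: [-0.7, -0.5, 0.3]
opening: 0.0054
grasp_force: 39.0
```

move_arm --pt "0 0 -0.5 0 0 0 -1" --pt "0 0 -0.8 0 0 0 -1" --pt "0 0 -0.9 0 0 0 -1" --pt "0 0 -0.9 0 0 0 -1" --pt "0 0 -0.8 0 0 0 -1" --pt "0.3 -0.3 -0.5 0 0 0 -1" --pt "0.6 -0.5 -0.1 0 0 0 -1" --pt "0.8 -0.7 0 0 0 0 -1"

```text
t: 8.1
ee_pos: [0.4582, -0.0853, 0.201]
ee_rot: [3.138, -0.002, 0.623]
ft_force: [0.7, 1.0, -2.4]
opening: 0.0056
grasp_force: 39.1
```

move_arm --pt "0.9 -0.8 0 0 0 0 -1" --pt "0.9 -0.8 0 0 0 0 -1" --pt "0.9 -0.8 0 0 0 0 -1" --pt "0.9 -0.8 0 0 0 0 -1" --pt "0.9 -0.8 0 0 0 0 -1" --pt "0.9 -0.8 0 0 0 0 -1" --pt "0.9 -0.8 0 0 0 0 -1" --pt "0.7 -0.6 0 0 0 0 -1"

```text
t: 8.9
ee_pos: [0.5187, 0.191, 0.1997]
ee_rot: [-3.141, -0.001, 0.627]
ft_force: [-0.6, 0.0, -1.5]
opening: 0.0057
grasp_force: 39.1
```

move_arm --pt "0 0 0 0 0 0.6 -1" --pt "0 0 0 0 0 0.8 -1" --pt "0 0 0 0 0 0.8 -1" --pt "0 0 0 0 0 0.8 -1" --pt "0 0 0 0 0.4 0 -1" --pt "0 0 0 0 0.8 0 -1" --pt "0 0 0 0 0.8 0 -1" --pt "0 0 0 0 0.8 0 -1"

```text
t: 9.7
ee_pos: [0.5186, 0.1889, 0.1997]
ee_rot: [3.141, -0.247, 0.364]
ft_force: [0.6, 0.3, -1.5]
opening: 0.006
grasp_force: 39.1
```

move_arm --pt "0 0 0 0 0.9 0 -1" --pt "0 0 0 0 0.9 0 -1" --pt "0 0 0 0 0.9 0 -1" --pt "0 0 0 0 0.9 0 -1" --pt "0 0 0 0 0.9 0 -1" --pt "0 0 0 0 0.9 0 -1" --pt "0 0 0 0 0.8 0 -1" --pt "0 0 0 0 0 0 -1"

```text
t: 10.5
ee_pos: [0.5157, 0.1887, 0.1963]
ee_rot: [-3.138, -0.781, 0.361]
ft_force: [-0.8, 0.5, -1.5]
opening: 0.0057
grasp_force: 39.2
```

move_arm --pt "0 -0.12 0.22 0 0 0 -1" --pt "0 -0.11 0.23 0 0 0 -1" --pt "0 0 0 0 0 0 -1" --pt "0 0 0 0 0 0 -1" --pt "0 0 0 0 0 0 -1"

```text
t: 11.0
ee_pos: [0.5256, 0.1989, 0.1895]
ee_rot: [3.142, -0.785, 0.364]
ft_force: [0.3, 0.3, -0.5]
opening: 0.0054
grasp_force: 39.2
```

```bash
python3 - <<'E'
from h import *
np.set_printoptions(precision=4,suppress=True)
a=save('scene','s2.png');b=save('top','t2.png');s=env.observe()
print(s['ee_pos'],s['ee_rot'],s['t'],abs(np.array(s['dq'])).max())
for l in('plate_center','plate_notch'):
    A=nets.mark_of('scene',l);B=nets.mark_of('top',l)
    for p in A[:2]:
        for q in B[:2]: print(l,p['conf'],q['conf'],tri(ray('scene',p['pixel']),ray('top',q['pixel'])))
for l in('blank_a_center',):
    for r in nets.mark_of('top',l): print(l,r['conf'],onz('top',r['pixel'],.04))
cv2.imwrite('pics/end.png',np.hstack([cv2.resize(a[80:280,150:450],(400,267)),cv2.resize(b[80:280,60:360],(400,267))])[:,:,::-1])
E
```

```text
[0.5254 0.1987 0.1895] [ 3.1416 -0.7854  0.3637] 11.1 0.003938657408247979
plate_center 0.83 0.93 [0.5251 0.1988 0.1898]
plate_notch 0.63 0.67 [0.546  0.2059 0.2398]
blank_a_center 0.69 [ 0.5218 -0.2597  0.04  ]
```

View pics/end.png

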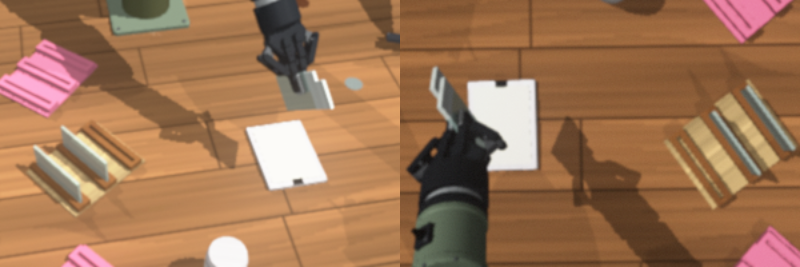

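The end views show the plate held at 45° above the panel with its notched, frosted end up. Its centre triangulates to (0.525, 0.199, 0.190). Both blanks are still in their slots.

```bash
python3 -c "
from cell import env
print(env.sign_off())"
```

```text
the job is handed in; nothing more can be done
None
```

I drew the sample plate from the rack and am holding it still at 45° over the middle of the panel, about 18 cm up with the frosted end uppermost; the blanks are still in their slots, nothing else was touched, and the job was handed in at about 11 s.

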